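Top up the core feeder hopper with the scoop

ROBOT

A 7-joint arm with a two-finger parallel gripper is mounted at the origin on the work surface. World frame = base frame: x ahead of the robot, y to its left, z up, the work surface at z = 0. Lengths are in m, angles in rad, forces in N, time in s.
With the tool pointing down it reaches from about 0.4 to 0.85 m from the base axis. Payload 4.5 kg.
Tool frame: the origin (TCP) lies on the centre line of the jaws, within the pads' length; the fingertips stand 8 mm ahead of it and the grasp point (between the pads) lies 11 mm behind it; z points along the fingers, x is the direction in which the jaws open and shut, and the axes are right-handed (so a half turn about z gives the same grasp; the last joint's range is limited). The gripper opens to 88 mm and grips with 3 to 60 N. Pads are 18 mm wide; open, the fingers measure 123 mm over their backs; the gripper's body (75 mm by 187 mm) begins 45 mm behind the grasp point.
Start: joints at [1.272, 0.689, -0.195, 1.565, 0.157, 0.902, -0.215], TCP at [0.204, -0.591, 0.247] pointing down, gripper open.
Joint ranges: [-3.01, 3.01], [-0.46, 2.08], [-1.47, 1.51], [0.13, 2.56], [-1, 4.14], [0.04, 2.09], [-2.66, 2.66]. Speed limits (rad/s): [2.57, 2.57, 3.14, 3.14, 3.14, 3.14, 3.14].

INTERFACE

Orientations are given as a unit quaternion [x, y, z, w].
In Python, from plant import r gives the robot as it stands.
- The arm moves only by the shell command python3 -m pendant 'ROWS' [FORCE]. ROWS is JSON, a list of rows, each a list of 3 entries, a list of its own where there are three numbers: the turn, a rotation vector about the tool's x, y, z in rad, then the shift along the tool's x, y, z in m, then the opening, from 0 (shut) to 1 (fully open). In form: [[[wx, wy, wz], [tx, ty, tz], claw], ...]. A call has 1 to 10 rows; each row is the pose to reach, as a shift and turn from the pose commanded when the call began, along the tool's axes at that moment; what a row does not reach only later rows make up. A row lasts 1/10 s, in which the tool goes at most 50 mm and 8.59 degrees, less where a joint would pass 70% of its speed; a pose out of reach is approached as far as the arm can. A call with a gripper value outside its range is refused whole. The fingers move at their own pace and stop on an object; FORCE is the grip in N (left out, the last holds). Time passes only in rows, so rows that repeat a pose let the fingers close. It gives the time, the measured TCP pose, the force and the opening at its end, in the units of the state.
- r.get_state(): the state, without advancing time (a new reading comes with each control period).
- r.snapshot(name): name is "scene" or "top" or "wrist"; returns a dict with "image" (384x512x3 uint8, red, green, blue), "mtx" (3x3 intrinsics, pixels), "dist" ([k1, k2, p1, p2, k3] as OpenCV has them; the pictures are not rectified), "R" (3x3) and "t" (3): a world point X has camera coordinates R X + t; the wrist camera has in their place "T_tool_cam" (4x4, takes a point from camera to tool coordinates, whose origin is the TCP and whose axes are the tool frame's). Camera axes: x right, y down, z forward; pixel columns grow to the right and rows downward; lengths in m; the calibration is good to about 2 mm. A picture is of the moment at which its call begins: read the wrist's pose just before it. There is no depth.
- r.finish_job(): hands the job in, once; it reports no verdict.
The state is a dict: "clock": time; "q": joint angles; "qd": joint speeds; "joint_torque": joint torques, N m; "tool_pos": TCP position; "eef_rot": TCP orientation; "contact_force": force on the tool from outside, world axes, zero at the start; "moment": the same for the moment, N m; "opening": opening from 0.0 (shut) to 1.0 (fully open).
Only numpy, scipy, OpenCV 4.12 (cv2) and the standard library are available. Lean on these libraries where they do the work, as an engineer would, in place of code of your own. Each camera call takes 0.05 s, during which the arm holds its last target. There are 200 camera calls.

TASK

Take the scoop from its rest, scoop ferrite cores out of the white bin and tip them into the open hopper until it holds at least three; do not touch the cores with the fingers and do not spill any, so that every other core stays in the bin. Then lay the scoop flat back inside the rim of its rest and let go, and only after that slide the hopper's cover fully shut. Leave the reel, the tub and the caliper where they are.

Things in the scene. Friction and masses are not known exactly. Their poses are not given: they have to be found in the camera images.
- scoop: steel hand scoop lying flat on its rest, 0.14 kg. Origin: centre of the pan's underside; open nose to -x, handle to +x, z up. Pan 72 mm long (x -36 to +36), 68 mm wide, floor 2 mm thick, side walls 22 mm high, back wall 30 mm high at x = +35. A riser behind it carries a straight black handle bar, level, above pan height: x +32 to +100, 16 mm wide in y, z 62 to 86
- scoop_grip (a point): point in the middle of the scoop's handle bar, at (54, 0, 74) mm in the scoop's frame: grip the 16 mm width here
- scoop_lip (a point): middle of the scoop's front edge, underside, at (-36, 0, 0) mm in the scoop's frame
- scoop_pan (a point): middle of the space inside the pan, at (0, 0, 11) mm in the scoop's frame
- rest: fixed black scoop rest: a shallow tray 108 mm (x) by 92 mm (y), rim 12 mm high and 4 mm thick, inner floor 4 mm above the table. Origin: centre of its underside on the table
- bin: fixed open white plastic bin holding the cores: outside 206 mm (x) by 126 mm (y) by 40 mm high, walls and floor 3 mm thick. Origin: centre of its underside on the table. At the start the cores lie in its -x part (x below -20 mm); its +x part is free
- core0: one of six identical dark grey ferrite cores: a plump round-edged disc, 19 mm across and 15 mm tall, 16 g, origin at its centre, z along its axis
- core1: one of six identical dark grey ferrite cores: a plump round-edged disc, 19 mm across and 15 mm tall, 16 g, origin at its centre, z along its axis
- core2: one of six identical dark grey ferrite cores: a plump round-edged disc, 19 mm across and 15 mm tall, 16 g, origin at its centre, z along its axis
- core3: one of six identical dark grey ferrite cores: a plump round-edged disc, 19 mm across and 15 mm tall, 16 g, origin at its centre, z along its axis
- core4: one of six identical dark grey ferrite cores: a plump round-edged disc, 19 mm across and 15 mm tall, 16 g, origin at its centre, z along its axis
- core5: one of six identical dark grey ferrite cores: a plump round-edged disc, 19 mm across and 15 mm tall, 16 g, origin at its centre, z along its axis
- hopper: fixed aluminium hopper, an open-topped box 112 by 112 mm outside, 90 mm high, walls 6 mm (mouth 100 by 100 mm). Origin: centre of its underside on the table. Two dark guide rails, 9 mm wide, tops 99 mm above the table, run along its two y sides and on to +x, to x = +179 mm on legs
- hopper_mouth (a point): centre of the hopper's mouth, level with its rim, 90 mm above the table
- cover (a joint): slide of the hopper's flat steel cover (108 by 110 by 4 mm, top face 95 mm above the table) along the rails: 0 = fully shut over the mouth, grows in metres as it moves to the hopper's +x, 0.110 = fully open
- cover_knob (a point): grip point on the black upright block that is the cover's knob: 24 mm long in the hopper's x, 14 mm wide in its y, standing 34 mm over the cover (top 133 mm above the hopper's foot); the point lies on its middle, 116 mm above the table
- reel: bystander: white component reel lying flat, 150 mm across, 16 mm thick. Origin: centre of its underside
- tub: bystander: clear empty tub, 72 mm across, 55 mm tall. Origin: centre of its underside
- caliper: bystander: steel and black caliper lying flat, 200 mm long along its y, jaws to +x. Origin: underside, middle of its beam
Mind the look-alikes: they are no part of the job. Leave any red look-alike of the rest alone. Several things have the shape of the scoop; the one meant has the colours described above.

How it is judged:
By the outcome, as a careful person would: the job done as asked, in the order asked, and still so for the second after the job is handed in, with the robot touching nothing.
It also fails if it takes over 64 s, if anything falls off the work surface, if the arm or the gripper's body presses on something with over 40 N, if the wrist force passes 120 N, or if a joint passes its speed limit or range.

## Working session

There is one attempt and no reset: what is moved stays moved. The work goes in short steps, Python scripts to look and compute and a shell command to move; the robot and the scene stay as the last step left them, time stands still between calls to the robot, and variables do not carry over. Pictures are saved under pics/ and viewed, about 8 in all and at most 12, crops included, and the job is handed in when it is done.

```bash
mkdir -p pics; ls
python3 - <<'E'
from plant import r
import cv2,pickle
s=r.get_state(); print({k:s[k] for k in('clock','tool_pos','eef_rot','opening')})
d={}
for n in("scene","top"):
    c=r.snapshot(n); d[n]=c
    cv2.imwrite(f"pics/{n}0.png",c["image"][:,:,::-1])
pickle.dump(d,open("cams.pkl","wb"))
a=cv2.imread("pics/scene0.png");b=cv2.imread("pics/top0.png")
cv2.imwrite("pics/top1.png",cv2.resize(b,(800,600),interpolation=cv2.INTER_CUBIC))
for n in d: print(n,d[n]["mtx"],d[n]["dist"],d[n]["R"],d[n]["t"])
E
```

```text
pics
{'clock': 0.0, 'tool_pos': array([ 0.20392973, -0.59015581,  0.24592111]), 'eef_rot': array([ 8.14493716e-01, -5.80171683e-01, -7.74265161e-04, -4.53425310e-04]), 'opening': 1.0040809873657657}
scene [[406.68403797   0.         254.84161467]
 [  0.         406.68403797 193.5942073 ]
 [  0.           0.           1.        ]] [-0.00924049  0.          0.          0.          0.        ] [[ 0.36130985  0.93243235  0.00501093]
 [ 0.71392321 -0.2731745  -0.64473974]
 [-0.59980733  0.23652824 -0.76438574]] [-0.20086928 -0.35141737  1.98806088]
top [[490.82622362   0.         256.12214791]
 [  0.         490.82622362 185.49011868]
 [  0.           0.           1.        ]] [-0.017535  0.        0.        0.        0.      ] [[ 0.03034591 -0.99953441  0.00317678]
 [-0.9737247  -0.03027968 -0.22570633]
 [ 0.22569744  0.00375595 -0.97419021]] [-0.03433282  0.59993945  1.55025851]
```

View pics/top1.png

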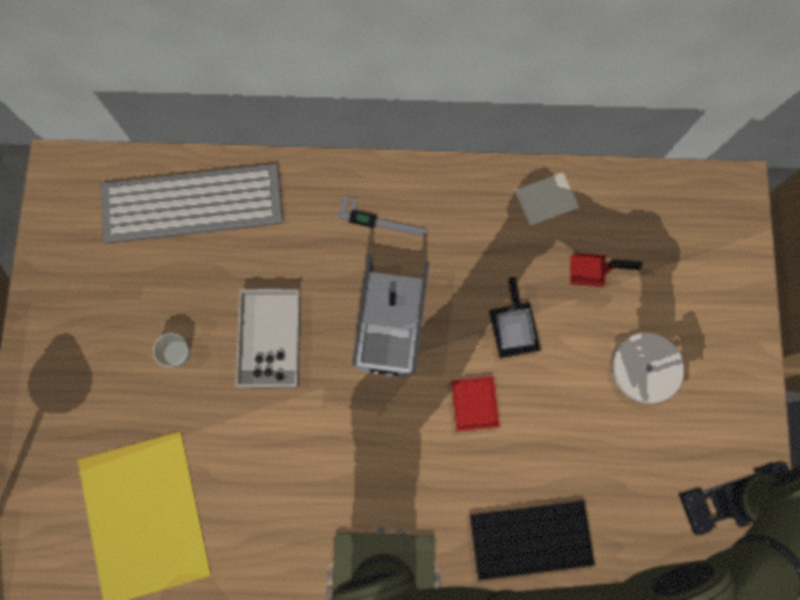

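View pics/scene0.png

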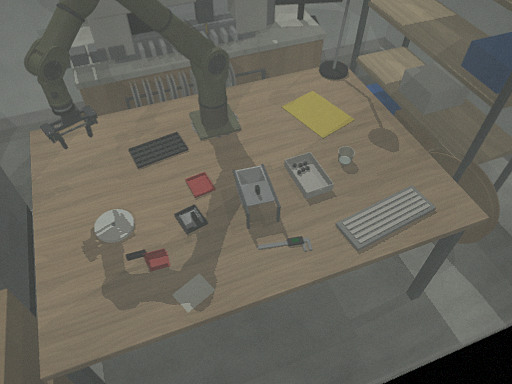

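The top view (800x600) shows these scoop and rest candidates:
- Steel scoop with a black handle in a black rest at (515,328).
- Red scoop at (600,268), a look-alike.
- Red rest at (475,403), a look-alike.

The steel and black pair fits the description. The bin is at (268,338), with its cores towards the robot. The hopper is at (390,325). I'll enlarge a crop to confirm.

Run:
```python
import cv2
b=cv2.imread("pics/top0.png")[135:265,150:350]
b=cv2.convertScaleAbs(b,alpha=1.4)
cv2.imwrite("pics/top2.png",cv2.resize(b,(800,520),interpolation=cv2.INTER_CUBIC))
```

```text
(no output)
```

View pics/top2.png

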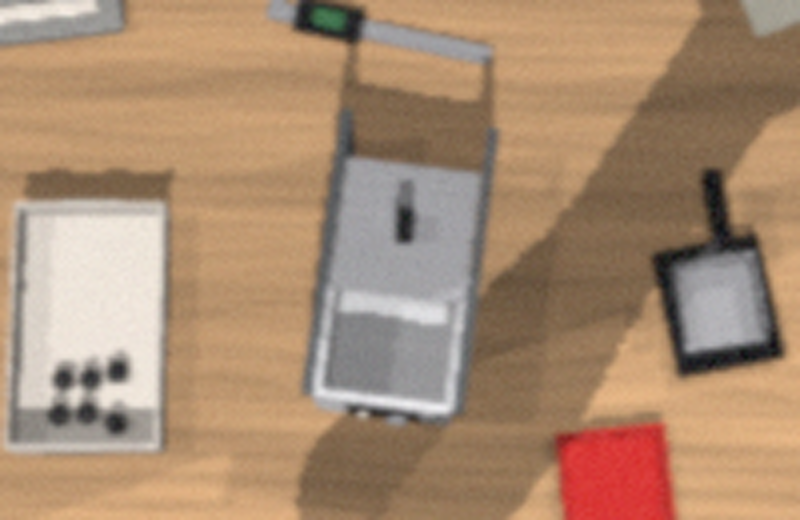

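```bash
cat > h.py <<'E'
import numpy as np,cv2,pickle
from scipy.optimize import least_squares
def ray(c,px):
    u=cv2.undistortPoints(np.array([[px]],float),c["mtx"],np.array(c["dist"]))[0,0]
    R=np.array(c["R"]);t=np.array(c["t"])
    return -R.T@t, R.T@np.array([u[0],u[1],1])
def at(c,px,z):
    o,d=ray(c,px); return o+d*(z-o[2])/d[2]
def fit(m,w):
    m=np.array(m);w=np.array(w)
    f=lambda p:((m@np.array([[np.cos(p[2]),np.sin(p[2])],[-np.sin(p[2]),np.cos(p[2])]])+p[:2])-w).ravel()
    s=least_squares(f,[*w.mean(0),0]); return s.x,np.round(s.fun.reshape(-1,2)*1000,1)
E
python3 - <<'E'
from h import *
c=pickle.load(open("cams.pkl","rb"))["top"]
g=lambda X,Y,z:at(c,((X+.5)/4-.5+150,(Y+.5)/4-.5+135),z)[:2]
B=[g(*p,.04) for p in[(14,202),(167,203),(160,450),(7,450)]]
print("bin",fit([(.103,.063),(.103,-.063),(-.103,-.063),(-.103,.063)],B))
print("rest",fit([(.054,.046),(.054,-.046),(-.054,-.046),(-.054,.046)],[g(*p,.012) for p in[(655,255),(757,235),(783,355),(680,376)]]))
print("hopper",fit([(.179,.0605),(.179,-.0605),(-.056,.0605),(-.056,-.0605)],[g(*p,.099) for p in[(345,112),(495,130),(304,392),(460,412)]]))
print("handle",[g(*p,.09).round(4) for p in[(712,172),(720,238)]])
for p in [(65,377),(91,377),(119,368),(59,412),(87,411),(117,422)]: print("core",g(*p,.0105).round(4))
print("knob top",g(405,184,.133).round(4), g(404,212,.133).round(4))
E
```

```text
bin (array([0.49583006, 0.26155726, 0.03743099]), array([[-1.5, -1.7],
       [ 0.1,  0.9],
       [ 1.1, -0.1],
       [ 0.3,  0.9]]))
rest (array([ 0.53365705, -0.26556353,  0.21461497]), array([[ 1.7,  2.4],
       [ 1.2, -0.6],
       [-1.8, -2.5],
       [-1. ,  0.8]]))
hopper (array([ 0.48591621,  0.00848429, -0.09787107]), array([[ 1.6, -1.3],
       [ 1.2,  1.2],
       [-1.5, -1.6],
       [-1.3,  1.7]]))
handle [array([ 0.6294, -0.2488]), array([ 0.5744, -0.2551])]
core [0.4556 0.2821]
core [0.4563 0.2604]
core [0.4646 0.2374]
core [0.4261 0.2851]
core [0.4277 0.2617]
core [0.4193 0.2361]
knob top [0.6011 0.001 ] [0.5783 0.001 ]
```

```bash
cat >> h.py <<'E'
from scipy.spatial.transform import Rotation as Ro
def rel(pos,yaw,pitch=0):
    """row for TCP at pos, tool down with nose direction (tool y = -x_s) for scoop yaw; pitch>0 = nose up (about scoop y)"""
    from plant import r
    s=r.get_state(); R0=Ro.from_quat(s["eef_rot"])
    xs=np.array([np.cos(yaw),np.sin(yaw),0]);ys=np.array([-xs[1],xs[0],0])
    T=Ro.from_rotvec(pitch*ys)*Ro.from_matrix(np.c_[-ys,-xs,[0,0,-1]])
    print("turn",(R0.inv()*T).as_rotvec().round(4),"shift",R0.inv().apply(np.array(pos)-s["tool_pos"]).round(4),
      "| clock",s["clock"],"pos",s["tool_pos"].round(4),"F",np.round(s["contact_force"],1),"open",round(s["opening"],3))
E
python3 - <<'E'
from h import *
from plant import r
rel((.56,-.255,.28),.15)
w=r.snapshot("wrist");print(np.round(w["T_tool_cam"],3),w["mtx"],w["dist"])
E
```

```text
turn [0.0003 0.0016 0.1829] shift [-0.2005 -0.446  -0.0337] | clock 0.1 pos [ 0.204  -0.5902  0.246 ] F [ 0.6 -0.3 -0.8] open 1.003
[[ 1.    -0.001 -0.     0.001]
 [ 0.001  0.955  0.296 -0.078]
 [ 0.    -0.296  0.955 -0.139]
 [ 0.     0.     0.     1.   ]] [[308.77166124   0.         252.82458654]
 [  0.         308.77166124 193.27329898]
 [  0.           0.           1.        ]] [-0.06321202  0.          0.          0.          0.        ]
```

```bash
python3 -m pendant '[[[0,0,0.18],[-0.2,-0.446,-0.034],1],[[0,0,0.18],[-0.2,-0.446,-0.034],1],[[0,0,0.18],[-0.2,-0.446,-0.034],1],[[0,0,0.18],[-0.2,-0.446,-0.034],1],[[0,0,0.18],[-0.2,-0.446,-0.034],1],[[0,0,0.18],[-0.2,-0.446,-0.034],1],[[0,0,0.18],[-0.2,-0.446,-0.034],1],[[0,0,0.18],[-0.2,-0.446,-0.034],1],[[0,0,0.18],[-0.2,-0.446,-0.034],1],[[0,0,0.18],[-0.2,-0.446,-0.034],1]]' 55
python3 -m pendant '[[[0,0,0],[0,0,0],1],[[0,0,0],[0,0,0],1],[[0,0,0],[0,0,0],1],[[0,0,0],[0,0,0],1]]'
python3 - <<'E'
from h import *
from plant import r
rel((.56,-.255,.28),.15)
s=r.get_state();w=r.snapshot("wrist");w["s"]=s
pickle.dump(w,open("w1.pkl","wb"))
cv2.imwrite("pics/w1.png",cv2.resize(cv2.convertScaleAbs(w["image"][:,:,::-1],alpha=1.3),(800,600)))
E
```

```text
clock: 1.15
tool_pos: [0.5625, -0.2528, 0.2807]
eef_rot: [0.76, -0.65, -0.0, -0.001]
contact_force: [-0.4, -1.0, 0.2]
opening: 0.999
clock: 1.55
tool_pos: [0.5589, -0.2579, 0.2806]
eef_rot: [0.758, -0.652, -0.0, 0.001]
contact_force: [-0.3, 0.1, 0.1]
opening: 0.997
turn [ 0.0013 -0.0007 -0.0003] shift [-0.0027 -0.0015  0.0006] | clock 1.55 pos [ 0.5589 -0.2579  0.2806] F [-0.3  0.1  0.1] open 0.997
```

View pics/w1.png

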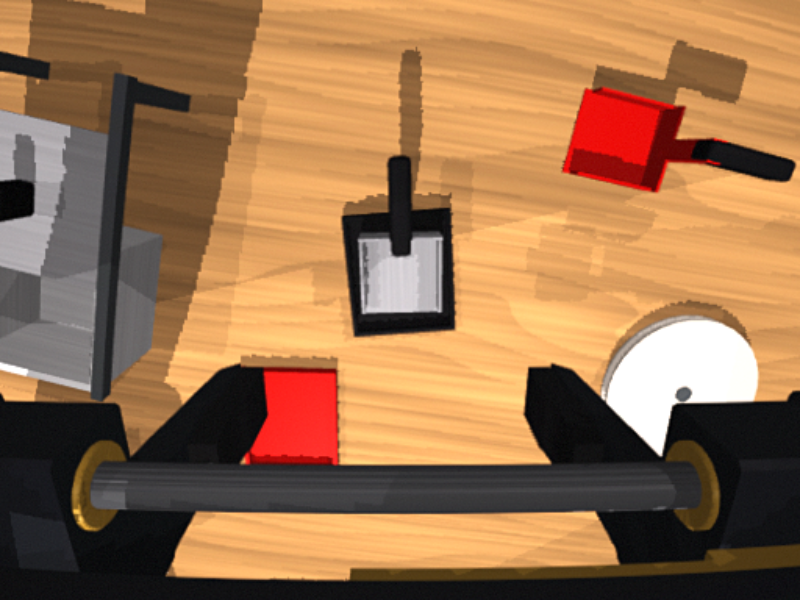

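```bash
cat >> h.py <<'E'
def wcam(w):
    s=w["s"];R0=Ro.from_quat(s["eef_rot"]).as_matrix();T=np.array(w["T_tool_cam"])
    Rc=R0@T[:3,:3];tc=R0@T[:3,3]+s["tool_pos"]
    return dict(mtx=w["mtx"],dist=w["dist"],R=Rc.T,t=-Rc.T@tc)
E
python3 - <<'E'
from h import *
c=wcam(pickle.load(open("w1.pkl","rb")))
k=512/800
g=lambda X,Y,z:at(c,((X+.5)*k-.5,(Y+.5)*k-.5),z)[:2]
a,b=g(400,157,.09),g(401,254,.09); d=a-b
print("handle",a,b,"len",np.hypot(*d),"yaw",np.arctan2(d[1],d[0]))
p,q=g(362,313,.006),g(441,313,.006);d=p-q
print("lip mid",(p+q)/2,"w",np.hypot(*d),"yaw",np.arctan2(-d[0],d[1]))
print("rest",fit([(.054,.046),(.054,-.046),(-.054,-.046),(-.054,.046)],[g(*p,.012) for p in[(343,216),(451,208),(454,328),(355,336)]]))
E
```

```text
handle [ 0.63459589 -0.24989659] [ 0.57055239 -0.26038348] len 0.06489641674540993 yaw 0.16230595256967975
lip mid [ 0.50018286 -0.2726521 ] w 0.07140335537299433 yaw 0.1487922489437692
rest (array([ 0.53721915, -0.26623221,  0.21943445]), array([[ 0.1,  1.1],
       [ 0.2, -0.3],
       [-0.6, -1.7],
       [ 0.3,  0.9]]))
```

The picture confirms the steel pan and black handle in the black rest, with the handle at (400,157)-(400,254). Its length measures 65 mm against 68 mm true. The red pair are separate. Next I grasp it.

Run:
```python
from h import *
rel((.589,-.2575,.068),.16)
```

```text
turn [ 0.001  -0.0006 -0.0101] shift [ 0.0042 -0.0298  0.2126] | clock 1.6 pos [ 0.5591 -0.2577  0.2806] F [-0.1  0.1 -0. ] open 0.999
```

```bash
python3 -m pendant '[[[0,0,-0.01],[0.004,-0.03,0.04],1],[[0,0,-0.01],[0.004,-0.03,0.08],1],[[0,0,-0.01],[0.004,-0.03,0.12],1],[[0,0,-0.01],[0.004,-0.03,0.15],1],[[0,0,-0.01],[0.004,-0.03,0.15],1],[[0,0,-0.01],[0.004,-0.03,0.15],1]]'
python3 - <<'E'
from h import *
rel((.589,-.2575,.068),.16)
E
```

```text
clock: 2.2
tool_pos: [0.5905, -0.2563, 0.1312]
eef_rot: [0.762, -0.648, 0.0, 0.0]
contact_force: [0.1, -0.4, 0.7]
opening: 1.003
turn [ 0.0001 -0.0003  0.0016] shift [0.001  0.0017 0.0632] | clock 2.2 pos [ 0.5905 -0.2563  0.1312] F [ 0.1 -0.4  0.7] open 1.003
```

```bash
python3 -m pendant '[[[0,0,0],[0.001,0.001,0.03],1],[[0,0,0],[0.001,0.001,0.063],1],[[0,0,0],[0.001,0.001,0.063],1],[[0,0,0],[0.001,0.001,0.063],0],[[0,0,0],[0.001,0.001,0.063],0],[[0,0,0],[0.001,0.001,0.063],0],[[0,0,0],[0.001,0.001,0.063],0],[[0,0,0],[0.001,0.001,0.063],0],[[0,0,0],[0.001,0.001,0.063],0],[[0,0,0],[0.001,0.001,0.063],0]]' 55
python3 - <<'E'
from h import *
rel((.589,-.2575,.068),.16)
E
```

```text
clock: 3.2
tool_pos: [0.5898, -0.2565, 0.0678]
eef_rot: [0.762, -0.647, 0.0, 0.0]
contact_force: [0.5, 0.7, -0.1]
opening: 0.389
turn [ 0.     -0.0001  0.0028] shift [ 0.0008  0.001  -0.0002] | clock 3.2 pos [ 0.5898 -0.2565  0.0678] F [ 0.5  0.7 -0.1] open 0.389
```

```bash
python3 -m pendant '[[[0,0,0],[0,0,0],0],[[0,0,0],[0,0,0],0],[[0,0,0],[0,0,0],0],[[0,0,0],[0,0,0],0],[[0,0,0],[0,0,0],0],[[0,0,0],[0,0,0],0],[[0,0,0],[0,0,-0.02],0],[[0,0,0],[0,0,-0.05],0],[[0,0,0],[0,0,-0.08],0],[[0,0,0],[0,0,-0.08],0]]'
python3 - <<'E'
from h import *
from plant import r
rel((.60,.258,.22),.037)
s=r.get_state();w=r.snapshot("wrist");w["s"]=s
pickle.dump(w,open("w2.pkl","wb"))
cv2.imwrite("pics/w2.png",w["image"][:,:,::-1])
E
```

```text
clock: 4.2
tool_pos: [0.5925, -0.2575, 0.1517]
eef_rot: [0.762, -0.647, 0.004, -0.001]
contact_force: [0.3, 0.3, -1.4]
opening: 0.171
turn [-0.0072 -0.0035  0.1255] shift [-0.5073 -0.0913 -0.0696] | clock 4.2 pos [ 0.5925 -0.2575  0.1517] F [ 0.3  0.3 -1.4] open 0.171
```

View pics/w2.png

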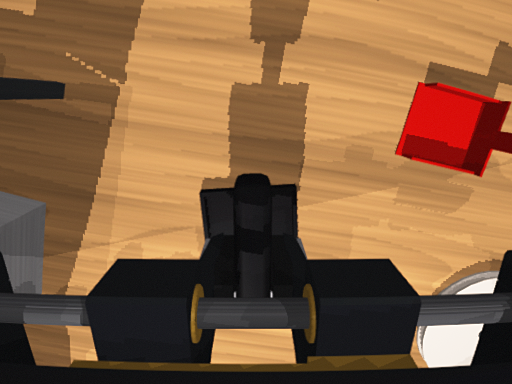

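The scoop is held: opening is 0.171 and its weight is felt. The wrist view shows the empty black rest at (250,215). Now over to the bin, passing above the hopper.

```bash
cat >> h.py <<'E'
V=np.array([-.0908,0,-.0638]) # TCP -> lip, scoop frame
BIN=(.4958,.2616,.037)
def lip(p,yaw,pitch=0):
    ys=np.array([-np.sin(yaw),np.cos(yaw),0])
    A=Ro.from_rotvec(pitch*ys)*Ro.from_euler('z',yaw)
    rel(np.array(p)-A.apply(V),yaw,pitch)
def inbin(x,y,z):
    c,s=np.cos(BIN[2]),np.sin(BIN[2]); return (BIN[0]+c*x-s*y,BIN[1]+s*x+c*y,z)
E
python3 -m pendant '[[[0,0,0],[0,0,-0.04],0],[[0,0,0],[0,0,-0.08],0],[[0,0,0.03],[-0.04,-0.01,-0.1],0],[[0,0,0.06],[-0.09,-0.02,-0.1],0],[[0,0,0.08],[-0.14,-0.03,-0.1],0],[[0,0,0.1],[-0.19,-0.04,-0.1],0],[[0,0,0.12],[-0.24,-0.05,-0.1],0],[[0,0,0.125],[-0.29,-0.06,-0.1],0],[[0,0,0.125],[-0.34,-0.07,-0.1],0],[[0,0,0.125],[-0.39,-0.08,-0.1],0]]'
python3 - <<'E'
from h import *
lip(inbin(.012,0,.10),.037,-.05)
E
```

```text
clock: 5.25
tool_pos: [0.6041, 0.1361, 0.2458]
eef_rot: [0.72, -0.694, -0.001, 0.002]
contact_force: [1.3, 0.1, -2.1]
opening: 0.172
turn [ 0.0532 -0.0011  0.001 ] shift [-0.1295  0.0037  0.0774] | clock 5.25 pos [0.6041 0.1361 0.2458] F [ 1.3  0.1 -2.1] open 0.172
```

```bash
python3 -m pendant '[[[0.02,0,0],[-0.04,0.001,0],0],[[0.04,0,0],[-0.08,0.002,0],0],[[0.053,0,0],[-0.12,0.004,0.02],0],[[0.053,0,0],[-0.13,0.004,0.05],0],[[0.053,0,0],[-0.13,0.004,0.077],0],[[0.053,0,0],[-0.13,0.004,0.077],0],[[0.053,0,0],[-0.13,0.004,0.077],0]]'
python3 - <<'E'
from h import *
from plant import r
lip(inbin(.012,0,.012),.037,-.05)
c=r.snapshot("top"); b=cv2.convertScaleAbs(c["image"][:,:,::-1],alpha=1.4)[120:260,120:320]
s=r.get_state();w=r.snapshot("wrist")
cv2.imwrite("pics/t3.png",np.vstack([cv2.resize(b,(571,400),interpolation=cv2.INTER_CUBIC)]))
E
```

```text
clock: 5.95
tool_pos: [0.5959, 0.2632, 0.1696]
eef_rot: [0.72, -0.694, 0.018, -0.018]
contact_force: [-0.4, 0.3, -0.8]
opening: 0.177
turn [-0.0007 -0.0018  0.0002] shift [-0.0023  0.0051  0.0892] | clock 5.95 pos [0.5959 0.2632 0.1696] F [-0.4  0.3 -0.8] open 0.177
```

View pics/t3.png

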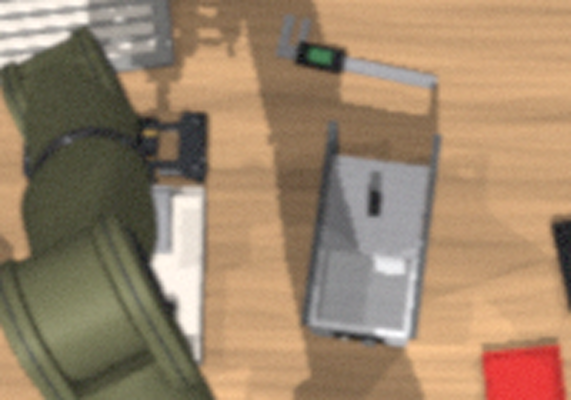

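The pan sits over the bin's free part, visible at (165,220); the arm hides the rest. Descending.

```bash
python3 -m pendant '[[[0,0,0],[-0.001,0.003,0.03],0],[[0,0,0],[-0.002,0.003,0.06],0],[[0,0,0],[-0.002,0.003,0.088],0],[[0,0,0],[-0.002,0.003,0.088],0],[[0,0,0],[-0.002,0.003,0.088],0]]'
python3 -m pendant '[[[0,0,0],[0,0,0.003],0],[[0,0,0],[0,0,0.006],0],[[0,0,0],[0,0,0.006],0]]'
python3 -m pendant '[[[0,0,0],[0,0,0.002],0],[[0,0,0],[0,0,0.002],0]]'
python3 -m pendant '[[[0,0,0],[0,0,0.002],0],[[0,0,0],[0,0,0.002],0]]'
python3 - <<'E'
from h import *
lip(inbin(-.096,0,.003),.037,-.05)
E
```

```text
clock: 6.55
tool_pos: [0.599, 0.2661, 0.084]
eef_rot: [0.72, -0.694, 0.019, -0.02]
contact_force: [0.9, -0.1, -1.4]
opening: 0.17
clock: 6.85
tool_pos: [0.5987, 0.2663, 0.0775]
eef_rot: [0.72, -0.693, 0.019, -0.02]
contact_force: [-0.7, -0.4, -0.9]
opening: 0.174
clock: 7.05
tool_pos: [0.5984, 0.2662, 0.0747]
eef_rot: [0.72, -0.693, 0.018, -0.019]
contact_force: [-0.5, -0.7, -1.3]
opening: 0.179
clock: 7.25
tool_pos: [0.5984, 0.2661, 0.0724]
eef_rot: [0.72, -0.693, 0.018, -0.019]
contact_force: [0.7, -0.2, -2.8]
opening: 0.175
turn [-0.0026 -0.0002  0.0009] shift [ 0.0006  0.1111 -0.0047] | clock 7.25 pos [0.5984 0.2661 0.0724] F [ 0.7 -0.2 -2.8] open 0.175
```

```bash
for i in 1; do python3 -m pendant '[[[0,0,0],[0,0,0.001],0],[[0,0,0],[0,0,0.001],0]]'; done
python3 -m pendant '[[[0,0,0],[0,0,0.001],0],[[0,0,0],[0,0,0.001],0]]'
```

```text
clock: 7.45
tool_pos: [0.5985, 0.2662, 0.0716]
eef_rot: [0.72, -0.693, 0.018, -0.019]
contact_force: [0.0, -0.3, -0.9]
opening: 0.176
clock: 7.65
tool_pos: [0.5988, 0.2662, 0.0708]
eef_rot: [0.72, -0.693, 0.019, -0.019]
contact_force: [0.2, 0.2, -0.6]
opening: 0.175
```

```bash
python3 -m pendant '[[[0,0,0],[0,0,0.001],0],[[0,0,0],[0,0,0.001],0]]'|grep -E "pos|force"
python3 -m pendant '[[[0,0,0],[0,0,0.001],0],[[0,0,0],[0,0,0.001],0]]'|grep -E "pos|force"
python3 - <<'E'
from h import *
lip(inbin(-.096,0,.003),.037,-.05)
E
```

```text
tool_pos: [0.5992, 0.2663, 0.0701]
contact_force: [1.5, -0.6, 2.4]
tool_pos: [0.5995, 0.2664, 0.0692]
contact_force: [1.2, 0.0, 4.5]
turn [-0.0046  0.0005  0.0005] shift [ 0.0008  0.112  -0.0082] | clock 8.05 pos [0.5995 0.2664 0.0692] F [1.2 0.  4.5] open 0.173
```

```bash
python3 -m pendant '[[[0,0,0],[0,0.008,-0.0014],0],[[0,0,0],[0,0.016,-0.0019],0],[[0,0,0],[0,0.024,-0.0023],0],[[0,0,0],[0,0.032,-0.0028],0],[[0,0,0],[0,0.040,-0.0032],0],[[0,0,0],[0,0.046,-0.0035],0],[[0,0,0],[0,0.052,-0.0039],0],[[0,0,0],[0,0.058,-0.0042],0],[[0,0,0],[0,0.064,-0.0045],0],[[0,0,0],[0,0.064,-0.0045],0]]'
python3 - <<'E'
from h import *
from plant import r
lip(inbin(-.096,0,.003),.037,-.05)
c=r.snapshot("scene"); b=cv2.convertScaleAbs(c["image"][:,:,::-1],alpha=1.6)[140:205,270:370]
cv2.imwrite("pics/s4.png",cv2.resize(b,(600,390),interpolation=cv2.INTER_CUBIC))
E
```

```text
clock: 9.05
tool_pos: [0.533, 0.2637, 0.0695]
eef_rot: [0.72, -0.693, 0.018, -0.018]
contact_force: [-0.5, 0.5, 1.5]
opening: 0.178
turn [-0.0008 -0.0006  0.0015] shift [ 0.0006  0.0456 -0.004 ] | clock 9.05 pos [0.533  0.2637 0.0695] F [-0.5  0.5  1.5] open 0.178
```

View pics/s4.png

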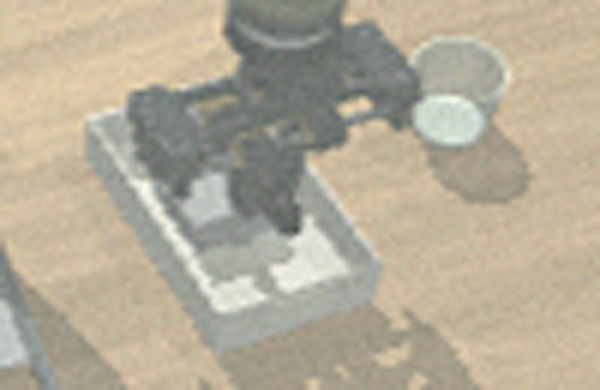

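The gripper is clear above the bin wall and the tub, and the scoop at (260,210) is moving towards the core end. I'll keep pushing.

```bash
python3 -m pendant '[[[0,0,0],[0,0.006,-0.0003],0],[[0,0,0],[0,0.012,-0.0006],0],[[0,0,0],[0,0.018,-0.0009],0],[[0,0,0],[0,0.023,-0.0012],0],[[0,0,0],[0,0.028,-0.0015],0],[[0,0,0],[0,0.033,-0.0017],0],[[0,0,0],[0,0.037,-0.0019],0],[[0,0,0],[0,0.041,-0.0021],0],[[0,0,0],[0,0.041,-0.0021],0]]'
python3 - <<'E'
from h import *
lip(inbin(-.097,0,.003),.037,-.05)
E
```

```text
clock: 10.0
tool_pos: [0.4972, 0.2626, 0.071]
eef_rot: [0.719, -0.694, 0.02, -0.023]
contact_force: [5.9, -1.5, 5.8]
opening: 0.173
turn [-0.0106  0.002  -0.0013] shift [ 0.001   0.0109 -0.0009] | clock 10.0 pos [0.4972 0.2626 0.071 ] F [ 5.9 -1.5  5.8] open 0.173
```

```bash
python3 -m pendant '[[[0,0,0],[0,0.003,0],0],[[0,0,0],[0,0.006,0],0],[[0,0,0],[0,0.006,0],0]]'
python3 - <<'E'
from h import *
from plant import r
lip(inbin(-.097,0,.003),.037,-.05)
for n,(a,b,x,y) in dict(scene=(140,205,270,370),top=(165,255,130,230)).items():
    c=r.snapshot(n); cv2.imwrite(f"pics/{n}5.png",cv2.resize(cv2.convertScaleAbs(c["image"][a:b,x:y,::-1],alpha=1.6),None,fx=4,fy=4,interpolation=cv2.INTER_CUBIC))
cv2.imwrite("pics/c5.png",np.vstack([cv2.imread(f"pics/{n}5.png") for n in("top","scene")])[:600])
E
```

```text
clock: 10.3
tool_pos: [0.4956, 0.2631, 0.072]
eef_rot: [0.718, -0.695, 0.022, -0.027]
contact_force: [12.3, -1.0, 8.8]
opening: 0.173
turn [-0.0189  0.0049 -0.0036] shift [0.0016 0.0093 0.0001] | clock 10.3 pos [0.4956 0.2631 0.072 ] F [12.3 -1.   8.8] open 0.173
```

```bash
python3 -m pendant '[[[0,0,0],[0,0.003,-0.001],0],[[0,0,0],[0,0.006,-0.001],0],[[0,0,0],[0,0.008,-0.001],0],[[0,0,0],[0,0.008,-0.001],0]]'
python3 - <<'E'
from h import *
lip(inbin(-.097,0,.003),.037,-.05)
E
```

```text
clock: 10.8
tool_pos: [0.4922, 0.2652, 0.074]
eef_rot: [0.718, -0.695, 0.023, -0.032]
contact_force: [15.5, 4.2, 10.1]
opening: 0.176
turn [-0.0283  0.0102 -0.0059] shift [0.0038 0.0062 0.0022] | clock 10.8 pos [0.4922 0.2652 0.074 ] F [15.5  4.2 10.1] open 0.176
```

View pics/c5.png

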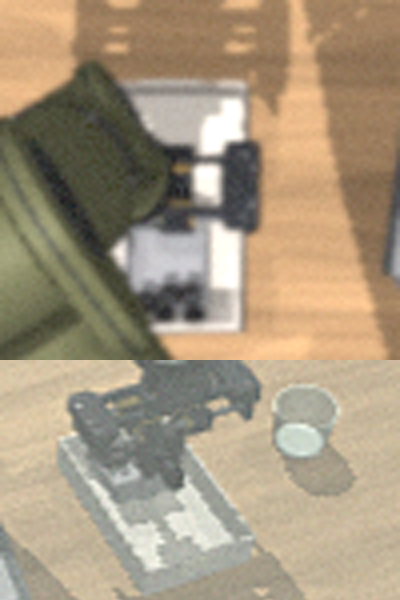

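Top view: at least three or four cores sit on the pan at (150-200,270-300), against the bin's end wall. I'll curl the nose up and lift.

```bash
cat >> h.py <<'E'
def toolpose(p,yaw,pitch):
    ys=np.array([-np.sin(yaw),np.cos(yaw),0]);xs=np.array([np.cos(yaw),np.sin(yaw),0])
    A=Ro.from_rotvec(pitch*ys)*Ro.from_euler('z',yaw)
    return np.array(p)-A.apply(V), Ro.from_rotvec(pitch*ys)*Ro.from_matrix(np.c_[-ys,-xs,[0,0,-1]])
E
python3 - <<'E'
from h import *
p0=np.array([.478,.2615,.0695]);_,R0=toolpose((0,0,0),.037,-.052)
for x,z,pt in[(-.094,.006,0),(-.094,.010,.08),(-.093,.014,.16),(-.092,.020,.24),(-.091,.027,.3),(-.088,.036,.34),(-.08,.046,.36),(-.065,.06,.36),(-.045,.085,.36),(-.02,.11,.36)]:
    p,R=toolpose(inbin(x,0,z),.037,pt)
    print((R0.inv()*R).as_rotvec().round(3),R0.inv().apply(p-p0).round(4))
E
```

```text
[-0.052 -0.     0.   ] [ 0.0006 -0.0146  0.0005]
[-0.132 -0.     0.   ] [ 0.0006 -0.0192  0.0042]
[-0.212 -0.     0.   ] [ 0.0006 -0.0242  0.0082]
[-0.292 -0.    -0.   ] [ 0.0006 -0.0286  0.0106]
[-0.352 -0.     0.   ] [ 0.0006 -0.0319  0.0101]
[-0.392 -0.     0.   ] [ 0.0006 -0.0364  0.0055]
[-0.412 -0.     0.   ] [ 0.0006 -0.0454 -0.0019]
[-0.412 -0.     0.   ] [ 0.0006 -0.0611 -0.0151]
[-0.412 -0.     0.   ] [ 0.0006 -0.0824 -0.039 ]
[-0.412 -0.     0.   ] [ 0.0006 -0.1086 -0.0627]
```

```bash
python3 -m pendant '[[[-0.03,0,0],[0,-0.008,0],0],[[-0.06,0,0],[0,-0.014,0],0],[[-0.1,0,0],[0,-0.017,0.002],0],[[-0.14,0,0],[0,-0.0195,0.004],0],[[-0.18,0,0],[0,-0.022,0.006],0],[[-0.22,0,0],[0,-0.0245,0.0075],0],[[-0.26,0,0],[0,-0.0265,0.009],0],[[-0.3,0,0],[0,-0.029,0.009],0],[[-0.35,0,0],[0,-0.032,0.008],0],[[-0.39,0,0],[0,-0.036,0.004],0]]'
python3 - <<'E'
from h import *
p0=np.array([.478,.2615,.0695]);_,R0=toolpose((0,0,0),.037,-.052)
R1=R0*Ro.from_rotvec([-.39,0,0]);p1=p0+R0.apply([0,-.036,.004])
for x,z,pt in[(-.08,.046,.36),(-.065,.06,.36),(-.03,.11,.36),(-.02,.2,.36)]:
    p,R=toolpose(inbin(x,0,z),.037,pt)
    print((R1.inv()*R).as_rotvec().round(3),R1.inv().apply(p-p1).round(4))
lip(inbin(-.088,0,.036),.037,.34)
E
```

```text
clock: 11.8
tool_pos: [0.5143, 0.2624, 0.0666]
eef_rot: [0.71, -0.683, -0.118, 0.123]
contact_force: [-0.7, 0.4, -2.2]
opening: 0.174
[-0.022 -0.     0.   ] [ 0.0006 -0.0065 -0.009 ]
[-0.022 -0.     0.   ] [ 0.0006 -0.016  -0.0272]
[-0.022 -0.     0.   ] [ 0.0006 -0.0324 -0.086 ]
[-0.022 -0.     0.   ] [ 0.0006 -0.012  -0.1742]
turn [ 0.002  -0.0018  0.0007] shift [ 0.0001 -0.0006  0.0006] | clock 11.8 pos [0.5143 0.2624 0.0666] F [-0.7  0.4 -2.2] open 0.174
```

```bash
python3 -m pendant '[[[-0.02,0,0],[0,-0.006,-0.009],0],[[-0.02,0,0],[0,-0.011,-0.018],0],[[-0.02,0,0],[0,-0.016,-0.028],0],[[-0.02,0,0],[0,-0.022,-0.045],0],[[-0.02,0,0],[0,-0.028,-0.065],0],[[-0.02,0,0],[0,-0.032,-0.086],0],[[-0.02,0,0],[0,-0.026,-0.12],0],[[-0.02,0,0],[0,-0.018,-0.15],0],[[-0.02,0,0],[0,-0.012,-0.174],0],[[-0.02,0,0],[0,-0.012,-0.174],0]]'
python3 - <<'E'
from h import *
from plant import r
F=[]
for n,(a,b,x,y) in dict(scene=(110,205,260,370),top=(165,265,120,230)).items():
    F.append(r.get_state()["contact_force"][2])
    c=r.snapshot(n); cv2.imwrite(f"pics/{n}6.png",cv2.resize(cv2.convertScaleAbs(c["image"][a:b,x:y,::-1],alpha=1.6),(660,580)[:2] if 0 else (400,360),interpolation=cv2.INTER_CUBIC))
cv2.imwrite("pics/c6.png",np.hstack([cv2.imread(f"pics/{n}6.png") for n in("top","scene")]))
for i in range(6):
    F.append(r.get_state()["contact_force"][2]);r.snapshot("wrist")
print(np.round(F,2),np.mean(F))
E
```

```text
clock: 12.8
tool_pos: [0.586, 0.2666, 0.2311]
eef_rot: [0.709, -0.683, -0.122, 0.125]
contact_force: [1.8, 0.8, -2.3]
opening: 0.174
[-2.33 -3.29 -2.92 -3.68 -2.87 -2.87 -3.   -1.98] -2.8657712078034985
```

View pics/c6.png

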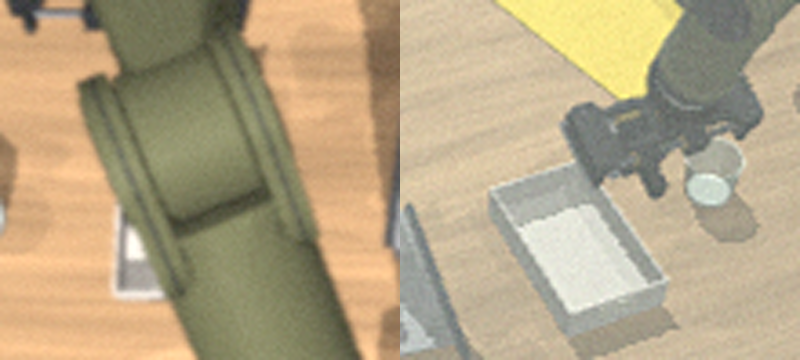

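Scene view: the bin floor (580,270) now looks empty, and the load is 2.9 N against about 1.4 N for the scoop alone. So all or nearly all the cores are in the scoop. Carrying it to the hopper, nose up.

```bash
cat >> h.py <<'E'
HOP=(.486,.0085,-.098)
def inhop(x,y,z):
    c,s=np.cos(HOP[2]),np.sin(HOP[2]); return (HOP[0]+c*x-s*y,HOP[1]+s*x+c*y,z)
E
python3 - <<'E'
from h import *
lip(inhop(.01,0,.20),-.098,.36)
E
```

```text
turn [-0.0009 -0.0488  0.127 ] shift [ 0.269  -0.008  -0.0037] | clock 13.2 pos [0.5839 0.2654 0.2268] F [-0.  -0.5 -2.5] open 0.173
```

```bash
python3 -m pendant '[[[0,0,0],[0.006,0,0],0],[[0,-0.003,0.01],[0.018,0,0],0],[[0,-0.006,0.02],[0.034,-0.001,0],0],[[0,-0.012,0.03],[0.054,-0.002,0],0],[[0,-0.016,0.04],[0.076,-0.003,-0.001],0],[[0,-0.02,0.052],[0.1,-0.004,-0.002],0],[[0,-0.024,0.063],[0.124,-0.005,-0.003],0],[[0,-0.028,0.074],[0.148,-0.006,-0.004],0],[[0,-0.032,0.085],[0.17,-0.007,-0.004],0],[[0,-0.036,0.095],[0.19,-0.008,-0.004],0]]'
python3 - <<'E'
from h import *
lip(inhop(.01,0,.20),-.098,.36)
E
```

```text
clock: 14.2
tool_pos: [0.6007, 0.0724, 0.2293]
eef_rot: [-0.672, 0.719, 0.129, -0.121]
contact_force: [0.4, 0.1, -3.3]
opening: 0.172
turn [-0.0034 -0.0116  0.0283] shift [ 0.0751 -0.0074 -0.001 ] | clock 14.2 pos [0.6007 0.0724 0.2293] F [ 0.4  0.1 -3.3] open 0.172
```

```bash
python3 -m pendant '[[[0,-0.003,0.01],[0.02,-0.002,0],0],[[0,-0.006,0.018],[0.038,-0.004,0],0],[[0,-0.009,0.025],[0.053,-0.006,0],0],[[0,-0.012,0.03],[0.065,-0.007,0],0],[[0,-0.012,0.03],[0.072,-0.007,0],0],[[0,-0.012,0.03],[0.075,-0.007,0],0],[[0,-0.012,0.03],[0.075,-0.007,0],0]]'
python3 - <<'E'
from h import *
lip(inhop(.01,0,.20),-.098,.36)
from plant import r
p0,R0=toolpose(inhop(.01,0,.20),-.098,.36)
for x,z,pt in[(.01,.185,.26),(.012,.17,.16),(.012,.155,.06),(.012,.14,-.04),(.012,.125,-.14),(.012,.112,-.24),(.012,.105,-.34),(.012,.10,-.44),(.012,.097,-.54),(.012,.095,-.64),(.012,.093,-.78),(.012,.091,-.92),(.012,.09,-1.06)]:
    p,R=toolpose(inhop(x,0,z),-.098,pt)
    print((R0.inv()*R).as_rotvec().round(3),R0.inv().apply(p-p0).round(4))
E
```

```text
clock: 14.9
tool_pos: [0.6023, 0.0012, 0.2266]
eef_rot: [-0.662, 0.728, 0.132, -0.119]
contact_force: [0.5, 0.7, -3.4]
opening: 0.176
turn [-0.0029  0.0008  0.0029] shift [ 0.0042 -0.0005 -0.0014] | clock 14.9 pos [0.6023 0.0012 0.2266] F [ 0.5  0.7 -3.4] open 0.176
[0.1 0.  0. ] [-0.      0.0015  0.0053]
[0.2 0.  0. ] [-0.      0.002   0.0106]
[0.3 0.  0. ] [-0.      0.0052  0.0174]
[0.4 0.  0. ] [-0.      0.009   0.0251]
[0.5 0.  0. ] [-0.      0.0134  0.0338]
[0.6 0.  0. ] [-0.      0.019   0.0415]
[ 0.7  0.  -0. ] [-0.      0.0271  0.0447]
[0.8 0.  0. ] [-0.      0.0362  0.0471]
[0.9 0.  0. ] [-0.      0.0462  0.0487]
[1. 0. 0.] [-0.      0.0566  0.0505]
[ 1.14  0.   -0.  ] [-0.      0.0713  0.0541]
[1.28 0.   0.  ] [-0.      0.0856  0.0598]
[1.42 0.   0.  ] [-0.      0.0996  0.0667]
```

```bash
python3 -m pendant '[[[0.05,0,0],[0.002,0.001,0.003],0],[[0.1,0,0],[0.004,0.0015,0.005],0],[[0.15,0,0],[0.004,0.002,0.008],0],[[0.2,0,0],[0.004,0.002,0.011],0],[[0.25,0,0],[0.004,0.004,0.014],0],[[0.3,0,0],[0.004,0.005,0.017],0],[[0.35,0,0],[0.004,0.007,0.021],0],[[0.4,0,0],[0.004,0.009,0.025],0],[[0.4,0,0],[0.004,0.009,0.025],0]]'
python3 - <<'E'
from h import *
lip(inhop(.012,0,.14),-.098,-.04)
from plant import r
print(r.get_state()["q"].round(3))
p0,R0=toolpose(inhop(.012,0,.14),-.098,-.04)
for x,z,pt in[(.012,.125,-.14),(.012,.112,-.24),(.012,.105,-.34),(.012,.10,-.44),(.012,.097,-.54),(.012,.095,-.64),(.012,.093,-.78),(.012,.091,-.92),(.012,.09,-1.06)]:
    p,R=toolpose(inhop(x,0,z),-.098,pt)
    print((R0.inv()*R).as_rotvec().round(3),R0.inv().apply(p-p0).round(4))
E
```

```text
clock: 15.8
tool_pos: [0.5824, 0.0002, 0.2062]
eef_rot: [-0.673, 0.739, -0.014, 0.014]
contact_force: [-0.9, 0.2, -2.2]
opening: 0.175
turn [0.0006 0.0017 0.0043] shift [ 0.0012 -0.0035 -0.0011] | clock 15.8 pos [5.824e-01 2.000e-04 2.062e-01] F [-0.9  0.2 -2.2] open 0.175
[-0.053  0.666 -0.049  1.783  0.059  0.655 -1.802]
[ 0.1 -0.   0. ] [-0.      0.0074  0.0062]
[0.2 0.  0. ] [-0.      0.0156  0.0112]
[0.3 0.  0. ] [0.     0.0243 0.011 ]
[0.4 0.  0. ] [0.     0.0336 0.0096]
[0.5 0.  0. ] [0.     0.0434 0.0072]
[ 0.6  0.  -0. ] [0.     0.0537 0.0048]
[ 0.74  0.   -0.  ] [0.     0.0686 0.0024]
[ 0.88  0.   -0.  ] [0.     0.0841 0.0021]
[1.02 0.   0.  ] [-0.      0.0996  0.003 ]
```

```bash
python3 -m pendant '[[[0.05,0,0],[0.001,0.003,0.003],0],[[0.1,0,0],[0.001,0.005,0.006],0],[[0.2,0,0],[0.001,0.013,0.011],0],[[0.3,0,0],[0.001,0.021,0.011],0],[[0.4,0,0],[0.001,0.031,0.0095],0],[[0.5,0,0],[0.001,0.04,0.007],0],[[0.6,0,0],[0.001,0.051,0.005],0],[[0.6,0,0],[0.001,0.051,0.005],0],[[0.6,0,0],[0.001,0.051,0.005],0]]'
python3 - <<'E'
from h import *
lip(inhop(.012,0,.095),-.098,-.64)
from plant import r
print(r.get_state()["q"].round(3))
p0,R0=toolpose(inhop(.012,0,.095),-.098,-.64)
for x,z,pt in[(.012,.094,-.76),(.012,.094,-.88),(.012,.094,-1)]:
    p,R=toolpose(inhop(x,0,z),-.098,pt)
    print((R0.inv()*R).as_rotvec().round(3),R0.inv().apply(p-p0).round(4))
E
```

```text
clock: 16.7
tool_pos: [0.5761, 0.0098, 0.2878]
eef_rot: [-0.65, 0.715, -0.197, 0.168]
contact_force: [0.4, 0.2, -1.3]
opening: 0.18
turn [ 0.1161 -0.0142  0.0078] shift [0.0088 0.0808 0.0544] | clock 16.7 pos [0.5761 0.0098 0.2878] F [ 0.4  0.2 -1.3] open 0.18
[-0.347  0.448  0.244  2.169  0.843  0.046 -2.653]
[0.12 0.   0.  ] [ 0.      0.0089 -0.0096]
[ 0.24 -0.    0.  ] [-0.      0.0184 -0.019 ]
[0.36 0.   0.  ] [-0.      0.0289 -0.0271]
```

Run:
```python
from h import *
from plant import r
F=[]
for n,(a,b,x,y) in dict(scene=(110,230,160,340),top=(125,265,130,310)).items():
    F.append(r.get_state()["contact_force"][2])
    c=r.snapshot(n); cv2.imwrite(f"pics/{n}7.png",cv2.resize(cv2.convertScaleAbs(c["image"][a:b,x:y,::-1],alpha=1.6),(400,int(400*(b-a)/(y-x))),interpolation=cv2.INTER_CUBIC))
a,b=[cv2.imread(f"pics/{n}7.png") for n in("top","scene")]
b=cv2.copyMakeBorder(b,0,a.shape[0]-b.shape[0],0,0,cv2.BORDER_CONSTANT)
cv2.imwrite("pics/c7.png",np.hstack([a,b]))
for i in range(6):
    F.append(r.get_state()["contact_force"][2]);r.snapshot("wrist")
print(np.round(F,2),np.mean(F))
```

```text
[-1.33  0.23 -1.81 -2.26 -2.83 -1.81 -2.08 -0.7 ] -1.57380115574194
```

View pics/c7.png

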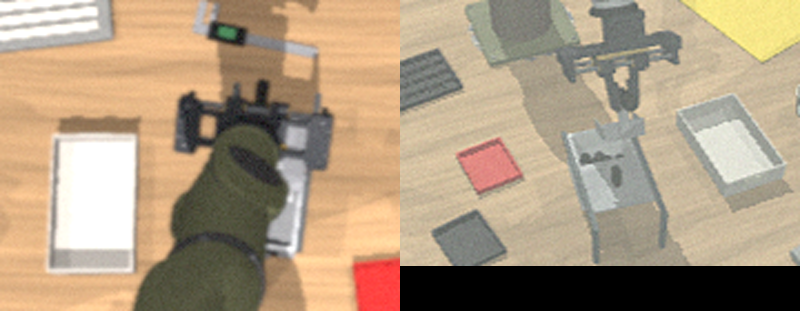

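Run:
```python
from h import *
c=pickle.load(open("cams.pkl","rb"))["scene"]
cc,ss=np.cos(HOP[2]),np.sin(HOP[2])
k=180/400
for X,Y in[(585,157),(600,155),(618,159),(615,178),(570,133)]:
    for z in(.008,.0125,.1025,.133):
        p=at(c,((X-400)*k+160,Y*k+110),z); d=p[:2]-HOP[:2]
        print(X,Y,z,(cc*d[0]+ss*d[1]).round(3),(-ss*d[0]+cc*d[1]).round(3))
from plant import r
im=r.snapshot("scene")["image"][145:205,215:305,::-1]
cv2.imwrite("pics/s8.png",cv2.resize(cv2.convertScaleAbs(im,alpha=1.7),(780,520),interpolation=cv2.INTER_CUBIC))
print(r.get_state()["clock"])
```

```text
585 157 0.008 -0.063 -0.016
585 157 0.0125 -0.059 -0.017
585 157 0.1025 0.02 -0.035
585 157 0.133 0.047 -0.042
600 155 0.008 -0.06 0.013
600 155 0.0125 -0.056 0.012
600 155 0.1025 0.022 -0.009
600 155 0.133 0.049 -0.016
618 159 0.008 -0.041 0.044
618 159 0.0125 -0.037 0.043
618 159 0.1025 0.04 0.02
618 159 0.133 0.066 0.012
615 178 0.008 0.003 0.025
615 178 0.0125 0.007 0.024
615 178 0.1025 0.081 0.003
615 178 0.133 0.106 -0.005
570 133 0.008 -0.132 -0.028
570 133 0.0125 -0.127 -0.029
570 133 0.1025 -0.044 -0.047
570 133 0.133 -0.016 -0.053
17.15
```

View pics/s8.png

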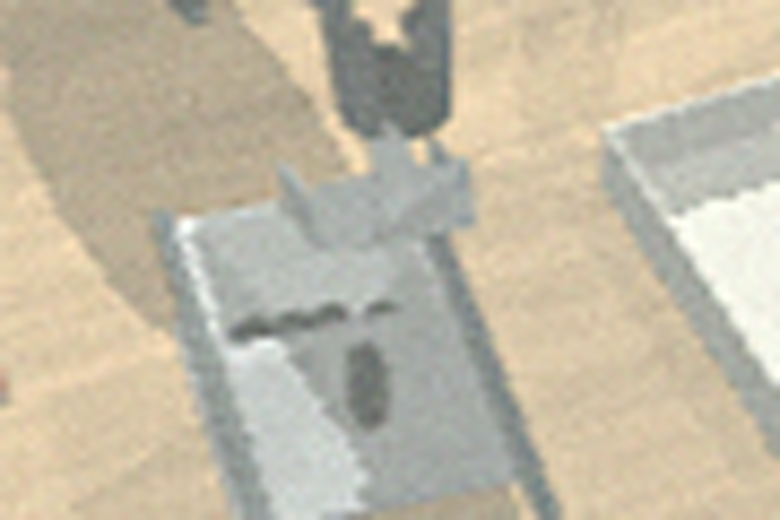

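The blob at (230-400,320) is cut off by the cover's front edge. Projected onto the hopper floor, it lands against the hopper's -x inner wall at x≈-0.05, y -0.03 to 0.045. So it is a row of cores in the hopper; at cover height those pixels would be in mid-air. The bin is empty and nothing shows on the table. I still need to check that the pan is empty, so I'll level it and move toward the rest.

Run:
```python
from h import *
rel((.58,0,.30),-.098,0)
```

```text
turn [-0.5199 -0.0154 -0.0019] shift [ 0.0082 -0.0122 -0.0097] | clock 17.15 pos [0.5751 0.0086 0.2854] F [ 0.6 -0.2 -1.2] open 0.174
```

```bash
python3 -m pendant '[[[-0.1,0,0],[0.002,-0.003,-0.002],0],[[-0.2,0,0],[0.004,-0.005,-0.004],0],[[-0.3,-0.01,0],[0.006,-0.008,-0.006],0],[[-0.4,-0.01,0],[0.007,-0.01,-0.008],0],[[-0.52,-0.015,0],[0.008,-0.012,-0.01],0],[[-0.52,-0.015,0],[0.008,-0.012,-0.01],0],[[-0.52,-0.015,0],[0.008,-0.012,-0.01],0]]'
python3 - <<'E'
from h import *
from plant import r
rel((.59,-.2577,.24),.217,.0)
print(r.get_state()["q"].round(2))
F=[]
for i in range(16):
    F.append(r.get_state()["contact_force"]);r.snapshot("wrist")
print(np.mean(F,0),np.std(F,0)/4)
E
```

```text
clock: 17.85
tool_pos: [0.5802, -0.0001, 0.2998]
eef_rot: [-0.67, 0.742, -0.001, 0.001]
contact_force: [-1.2, 1.0, -1.8]
opening: 0.176
turn [-0.0026  0.0005 -0.3181] shift [ 0.2554 -0.0356  0.0596] | clock 17.85 pos [ 5.802e-01 -1.000e-04  2.998e-01] F [-1.2  1.  -1.8] open 0.176
[ 0.24  0.61 -0.54  1.63  0.36  1.   -2.09]
[ 0.02610693  0.15812247 -1.3850089 ] [0.16797631 0.12485689 0.12056346]
```

Averaged load is 1.385 ± 0.12 N, against 1.37 N for the bare scoop, so the pan is empty. Back to the rest.

```bash
python3 -m pendant '[[[0,0,-0.03],[0.02,-0.003,0],0],[[0,0,-0.06],[0.05,-0.006,0],0],[[0,0,-0.1],[0.085,-0.01,0],0],[[0,0,-0.14],[0.125,-0.015,0],0],[[0,0,-0.18],[0.165,-0.02,0],0],[[0,0,-0.22],[0.2,-0.026,0.02],0],[[0,0,-0.26],[0.23,-0.032,0.04],0],[[0,0,-0.26],[0.255,-0.036,0.06],0],[[0,0,-0.26],[0.255,-0.036,0.06],0],[[0,0,-0.26],[0.255,-0.036,0.06],0]]'
python3 - <<'E'
from h import *
rel((.5897,-.2568,.10),.16,.0)
E
```

```text
clock: 19.65
tool_pos: [0.5903, -0.2568, 0.2404]
eef_rot: [0.761, -0.649, -0.0, -0.001]
contact_force: [-0.1, 0.4, -1.6]
opening: 0.174
turn [-0.0013  0.0016 -0.0006] shift [1.000e-04 8.000e-04 1.404e-01] | clock 19.65 pos [ 0.5903 -0.2568  0.2404] F [-0.1  0.4 -1.6] open 0.174
```

```bash
python3 -m pendant '[[[0,0,0],[0,0.001,0.04],0],[[0,0,0],[0,0.001,0.08],0],[[0,0,0],[0,0.001,0.12],0],[[0,0,0],[0,0.001,0.14],0],[[0,0,0],[0,0.001,0.15],0],[[0,0,0],[0,0.001,0.16],0],[[0,0,0],[0,0.001,0.165],0],[[0,0,0],[0,0.001,0.165],0],[[0,0,0],[0,0.001,0.165],0]]' | grep -E "pos|force|clock"
python3 -m pendant '[[[0,0,0],[0,0,0.003],0],[[0,0,0],[0,0,0.003],0]]'| grep -E "pos|force"
python3 -m pendant '[[[0,0,0],[0,0,0.002],0],[[0,0,0],[0,0,0.002],0]]'| grep -E "pos|force"
python3 -m pendant '[[[0,0,0],[0,0,0.002],0],[[0,0,0],[0,0,0.002],0]]'| grep -E "pos|force"
```

```text
clock: 20.55
tool_pos: [0.5907, -0.2568, 0.077]
contact_force: [-0.1, -0.0, -2.1]
tool_pos: [0.59, -0.2569, 0.0732]
contact_force: [-0.5, -0.4, -1.3]
tool_pos: [0.5898, -0.2568, 0.0708]
contact_force: [0.4, -0.1, -1.1]
tool_pos: [0.5898, -0.2567, 0.0687]
contact_force: [-0.5, 0.4, -1.1]
```

```bash
python3 -m pendant '[[[0,0,0],[0,0,0.001],0],[[0,0,0],[0,0,0.001],0]]'| grep -E "pos|force"
python3 -m pendant '[[[0,0,0],[0,0,0.001],0],[[0,0,0],[0,0,0.001],0]]'| grep -E "pos|force"
```

```text
tool_pos: [0.5899, -0.2567, 0.0679]
contact_force: [0.7, -0.3, -1.6]
tool_pos: [0.5901, -0.2568, 0.0671]
contact_force: [-0.1, -0.3, -0.4]
```

```bash
python3 -m pendant '[[[0,0,0],[0,0,0.001],0],[[0,0,0],[0,0,0.001],0.3],[[0,0,0],[0,0,0.001],0.5],[[0,0,0],[0,0,0.001],0.6],[[0,0,0],[0,0,0.001],0.6],[[0,0,0],[0,0,0.001],0.6],[[0,0,0],[0,0,0.001],0.6],[[0,0,0],[0,0,0.001],0.6],[[0,0,0],[0,0,0.001],0.6],[[0,0,0],[0,0,0.001],0.6]]'
python3 -m pendant '[[[0,0,0],[0,0,-0.02],0.6],[[0,0,0],[0,0,-0.06],0.6],[[0,0,0],[0,0,-0.1],0.6],[[0,0,0],[0,0.01,-0.14],0.6],[[0,0,0],[0,0.03,-0.18],0.6],[[0,0,0],[0,0.03,-0.2],0.6],[[0,0,0],[0,0.03,-0.21],0.6],[[0,0,0],[0,0.03,-0.21],0.6]]'
python3 - <<'E'
from h import *
from plant import r
s=r.get_state();w=r.snapshot("wrist");w["s"]=s
pickle.dump(w,open("w9.pkl","wb"))
a=cv2.convertScaleAbs(w["image"][:,:,::-1],alpha=1.3)[:, :]
cv2.imwrite("pics/w9.png",cv2.resize(a,(800,600)))
o=cv2.resize(cv2.imread("pics/w1.png"),(512,384))
rel((.60,-.003,.20),-.098,0)
E
```

```text
clock: 22.55
tool_pos: [0.59, -0.2567, 0.066]
eef_rot: [0.762, -0.648, 0.001, -0.001]
contact_force: [-0.1, 0.4, -0.3]
opening: 0.599
clock: 23.35
tool_pos: [0.5607, -0.2617, 0.277]
eef_rot: [0.762, -0.648, 0.002, -0.001]
contact_force: [0.5, 0.2, 0.7]
opening: 0.603
turn [-0.0018  0.0007  0.259 ] shift [-0.2487 -0.0807  0.0758] | clock 23.4 pos [ 0.56   -0.2615  0.2755] F [ 0.1  0.  -0.6] open 0.6
```

View pics/w9.png

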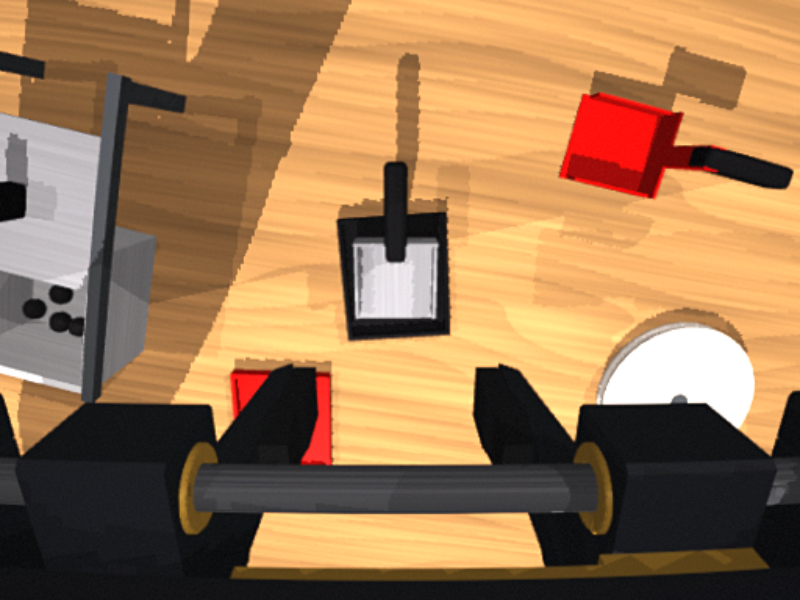

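The scoop lies flat and empty inside the rest's rim: pan at (353-437,238-320), rest at (338-450,215-338). At least four cores are visible in the hopper at (35-80,293-327). Now the cover knob. I'll measure it from a wrist frame, by code only.

```bash
python3 -m pendant '[[[0,0,0.05],[-0.04,-0.015,0],0.6],[[0,0,0.1],[-0.08,-0.03,0],0.6],[[0,0,0.15],[-0.12,-0.045,0.02],0.6],[[0,0,0.2],[-0.16,-0.06,0.04],0.6],[[0,0,0.26],[-0.2,-0.075,0.06],0.6],[[0,0,0.26],[-0.235,-0.081,0.076],0.6],[[0,0,0.26],[-0.249,-0.081,0.076],0.6],[[0,0,0.26],[-0.249,-0.081,0.076],0.6],[[0,0,0.26],[-0.249,-0.081,0.076],0.6]]'|grep pos
python3 - <<'E'
from h import *
from plant import r
s=r.get_state();w=r.snapshot("wrist");w["s"]=s;c=wcam(w)
pts=[cv2.projectPoints(np.array([inhop(x,y,z)]),cv2.Rodrigues(c["R"])[0],c["t"],c["mtx"],np.array(c["dist"]))[0].ravel().round(1) for x,y,z in[(.098,.007,.133),(.098,-.007,.133),(.122,.007,.133),(.122,-.007,.133)]]
print(*pts)
m=np.mean(pts,0);g=w["image"].mean(2);u,v=int(m[0]),int(m[1]);H=45
sub=g[v-H:v+H,u-H:u+H]; print((sub[::5,::5]).astype(int))
n,l,st,ce=cv2.connectedComponentsWithStats((sub<45).astype(np.uint8))
print([(st[i],(ce[i]+[u-H,v-H]).round(1)) for i in range(1,n) if st[i][4]>30])
rel((.592,-.001,.115),-.098,0)
cv2.imwrite("pics/w10.png",w["image"][:,:,::-1]); pickle.dump(w,open("w10.pkl","wb"))
E
```

```text
tool_pos: [0.6003, -0.005, 0.2]
[240.5 235. ] [259.7 234.9] [239.9 203.9] [259.8 203.8]
[[168 167 170 168 166 169 169 169 129 100 100 100 101 102  84  85  84  84]
 [166 167 167 166 167 168 169 169 164  99  99  99  97  99  84  83  83  83]
 [173 174 174 175 176 177 177 109 105 105 104 105 106 105  89  87  87  88]
 [167 168 167 168 170 169 169 129 100  99  99  99 100 100  85  86  85  84]
 [173 172 173 173 172 173 174 100 101 100 102 101 102 101  86  86  86  85]
 [177 177 178 177 178 178 178 103 104 106 105 104 104 105  89  87  87  90]
 [173 175 176 176 177 175 177 100 103 102 103 103 103 104  88  87  87  86]
 [173 172 171 174 175 177 176 134 102 104 102 103 103 101  87  86  86  87]
 [178 177 178 179 181 180 181 138 104 106 105 102  89  87  88  87 102 104]
 [179 180 179 181 180 181 181 186   5   8   8  77  90  88  87  88 104 103]
 [169 170 173 173 173 173 177 182   5   5   9  55  87  86  88  85 102 101]
 [181 182 183 184 184 187 186 191   9   9  10  38  89  88  89  87 103 102]
 [175 175 175 177 178 179 181 184  15  17  13  22  87  87  87  87 101 102]
 [179 177 178 178 179 181 182 187  17  26  22  24  93  94 103 103 104 103]
 [175 173 173 175 174 177 178 182  20  28  11  27 101 101 101 100 101 101]
 [182 179 178 181 182 181 183 188  21  33  21  25 103 103 102 103 102 102]
 [179 175 176 175 176 178 180 183  22  34  13  24 101  98 100 100 100 101]
 [160 177 178 179 181 182 185 184 130  56  47 104 102 100 102 100 102 101]]
[(array([ 38,  43,  18,  42, 716], dtype=int32), array([250.6, 237.9]))]
turn [-0.0023 -0.0013 -0.0045] shift [-0.0041  0.0091  0.0852] | clock 24.35 pos [ 0.6005 -0.0059  0.2003] F [ 0.   0.4 -0.1] open 0.599
```

Run:
```python
from h import *
w=pickle.load(open("w10.pkl","rb"));c=wcam(w);g=w["image"].mean(2)
cc,ss=np.cos(HOP[2]),np.sin(HOP[2])
for v in range(206,270,2):
    o=[]
    for z in(.095,.133):
        d=at(c,(252,v),z)[:2]-HOP[:2];o.append((cc*d[0]+ss*d[1]).round(4))
    print(v,g[v,246:260:3].astype(int),o)
for z in (.133,):
  for u in(243,261):
    d=at(c,(u,245),z)[:2]-HOP[:2];print(u,-ss*d[0]+cc*d[1])
```

```text
206 [101 101 102 102 100] [np.float64(0.1069), np.float64(0.1204)]
208 [101 101 102 101 101] [np.float64(0.1051), np.float64(0.1189)]
210 [103 103 102 104 104] [np.float64(0.1034), np.float64(0.1174)]
212 [101 102 101 101 101] [np.float64(0.1016), np.float64(0.1159)]
214 [105 106 105 106 101] [np.float64(0.0998), np.float64(0.1143)]
216 [96 83 83 81 89] [np.float64(0.0979), np.float64(0.1128)]
218 [ 7  6  8  7 65] [np.float64(0.0961), np.float64(0.1113)]
220 [ 5  7  8  9 15] [np.float64(0.0943), np.float64(0.1097)]
222 [ 8  9  7  9 14] [np.float64(0.0925), np.float64(0.1082)]
224 [10  5  8  9 10] [np.float64(0.0906), np.float64(0.1066)]
226 [10  6 10 11 10] [np.float64(0.0888), np.float64(0.1051)]
228 [10  6 10  9  9] [np.float64(0.0869), np.float64(0.1035)]
230 [ 7 11  6  7  6] [np.float64(0.0851), np.float64(0.1019)]
232 [10 11 11 10  8] [np.float64(0.0832), np.float64(0.1004)]
234 [19 17 12  8  9] [np.float64(0.0813), np.float64(0.0988)]
236 [25 21 19 14  5] [np.float64(0.0794), np.float64(0.0972)]
238 [24 25 28 22  8] [np.float64(0.0775), np.float64(0.0956)]
240 [26 28 27 14  8] 
[... 272 characters left out ...]
loat64(0.0874)]
250 [33 32 11 12  8] [np.float64(0.0659), np.float64(0.0858)]
252 [33 35 14 13  9] [np.float64(0.064), np.float64(0.0841)]
254 [32 34 24 14  8] [np.float64(0.062), np.float64(0.0825)]
256 [34 36 25 11  9] [np.float64(0.06), np.float64(0.0808)]
258 [29 33 22  9 60] [np.float64(0.058), np.float64(0.0791)]
260 [ 87  91  90  90 103] [np.float64(0.056), np.float64(0.0774)]
262 [ 99 101 100 100 101] [np.float64(0.054), np.float64(0.0757)]
264 [121 100  99 101 101] [np.float64(0.052), np.float64(0.074)]
266 [ 99 101 102 104 103] [np.float64(0.05), np.float64(0.0723)]
268 [ 97 101 100  99 100] [np.float64(0.0479), np.float64(0.0706)]
243 0.005271151138998085
261 -0.007997741453809118
```

Run:
```python
from h import *
c=pickle.load(open("cams.pkl","rb"))["top"]
for hx in(.088,.104):
  for z in(.133,.095):
    P=[cv2.projectPoints(np.array([inhop(x,0,z)]),cv2.Rodrigues(np.array(c["R"]))[0],np.array(c["t"]),c["mtx"],np.array(c["dist"]))[0].ravel() for x in(hx-.012,hx+.012)]
    print(hx,z,[((p-[150,135]+.5)*4-.5).round() for p in P])
rel(inhop(.088,-.001,.115),-.098,0)
```

```text
0.088 0.133 [array([403., 233.]), array([407., 203.])]
0.088 0.095 [array([404., 243.]), array([407., 214.])]
0.104 0.133 [array([406., 213.]), array([410., 184.])]
0.104 0.095 [array([406., 223.]), array([410., 195.])]
turn [-0.0023 -0.0013 -0.0045] shift [-0.0021  0.0275  0.0852] | clock 24.35 pos [ 0.6005 -0.0059  0.2003] F [ 0.   0.4 -0.1] open 0.599
```

The two cameras agree on knob x ≈ 0.088 in the hopper frame: the predicted top-view rows are 203-243 and the black block was seen at 208-243. Grasping it and sliding shut.

```bash
python3 -m pendant '[[[0,0,0],[-0.002,0.0275,0],0.6],[[0,0,0],[-0.002,0.0275,0.03],0.6],[[0,0,0],[-0.002,0.0275,0.06],0.6],[[0,0,0],[-0.002,0.0275,0.085],0.6],[[0,0,0],[-0.002,0.0275,0.085],0.6],[[0,0,0],[-0.002,0.0275,0.085],0.3],[[0,0,0],[-0.002,0.0275,0.085],0],[[0,0,0],[-0.002,0.0275,0.085],0],[[0,0,0],[-0.002,0.0275,0.085],0],[[0,0,0],[-0.002,0.0275,0.085],0]]' 20
python3 -m pendant '[[[0,0,0],[0,0,0],0],[[0,0,0],[0,0,0],0],[[0,0,0],[0,0,0],0],[[0,0,0],[0,0,0],0],[[0,0,0],[0,0,0],0],[[0,0,0],[0,0,0],0]]' 20
python3 - <<'E'
from h import *
rel(inhop(0,0,.115),-.098,0)
E
```

```text
clock: 25.35
tool_pos: [0.5734, 0.0002, 0.1158]
eef_rot: [-0.671, 0.741, -0.002, 0.0]
contact_force: [-0.6, -8.0, 4.9]
opening: 0.166
clock: 25.95
tool_pos: [0.5734, -0.0004, 0.1158]
eef_rot: [-0.671, 0.742, -0.002, -0.0]
contact_force: [-0.3, -4.7, 5.1]
opening: 0.156
turn [-0.0025 -0.0024 -0.0027] shift [-0.      0.0879  0.0006] | clock 25.95 pos [ 5.734e-01 -4.000e-04  1.158e-01] F [-0.3 -4.7  5.1] open 0.156
```

```bash
python3 -m pendant '[[[0,0,0],[0,0.006,0],0],[[0,0,0],[0,0.016,0],0],[[0,0,0],[0,0.028,0],0],[[0,0,0],[0,0.04,0],0],[[0,0,0],[0,0.052,0],0],[[0,0,0],[0,0.064,0],0],[[0,0,0],[0,0.074,0],0],[[0,0,0],[0,0.08,0],0],[[0,0,0],[0,0.084,0],0],[[0,0,0],[0,0.084,0],0]]'
python3 - <<'E'
from h import *
rel(inhop(0,0,.115),-.098,0)
E
python3 -m pendant '[[[0,0,0],[0,0.002,0],0],[[0,0,0],[0,0.004,0],0],[[0,0,0],[0,0.004,0],0]]'
python3 -m pendant '[[[0,0,0],[0,0.002,0],0],[[0,0,0],[0,0.004,0],0],[[0,0,0],[0,0.004,0],0]]'
```

```text
clock: 26.95
tool_pos: [0.4896, 0.0078, 0.1158]
eef_rot: [-0.671, 0.742, -0.002, -0.0]
contact_force: [0.3, -6.2, 8.7]
opening: 0.156
turn [-0.0026 -0.003  -0.003 ] shift [-0.0003  0.0037  0.0008] | clock 26.95 pos [0.4896 0.0078 0.1158] F [ 0.3 -6.2  8.7] open 0.156
clock: 27.25
tool_pos: [0.4895, 0.0078, 0.1158]
eef_rot: [-0.67, 0.742, -0.004, 0.002]
contact_force: [7.2, -6.9, 0.1]
opening: 0.157
clock: 27.55
tool_pos: [0.4892, 0.0079, 0.1159]
eef_rot: [-0.669, 0.743, -0.006, 0.005]
contact_force: [13.9, -9.9, -6.9]
opening: 0.156
```

The motion stopped dead with 14 N of resistance at x ≈ 0.003, which matches the end stop. One firmer nudge, then relax, release and retreat.

```bash
python3 -m pendant '[[[0,0,0],[0,0.003,0],0],[[0,0,0],[0,0.003,0],0]]'
python3 -m pendant '[[[0,0,0],[0,-0.005,0],0],[[0,0,0],[0,-0.0095,0],0],[[0,0,0],[0,-0.0095,0],0.3],[[0,0,0],[0,-0.0095,0],0.6],[[0,0,0],[0,-0.0095,0],0.6],[[0,0,0],[0,-0.0095,0],0.6],[[0,0,0],[0,-0.0095,0],0.6],[[0,0,0],[0,-0.0095,0],0.6],[[0,0,0],[0,-0.0095,0],0.6],[[0,0,0],[0,-0.0095,0],0.6]]'
python3 -m pendant '[[[0,0,0],[0,0,-0.03],0.6],[[0,0,0],[0,0,-0.07],0.6],[[0,0,0],[0,0,-0.11],0.6],[[0,0,0],[0,-0.03,-0.14],0.6],[[0,0,0],[0,-0.07,-0.15],0.6],[[0,0,0],[0,-0.1,-0.15],0.6],[[0,0,0],[0,-0.1,-0.15],0.6],[[0,0,0],[0,-0.1,-0.15],0.6]]'
python3 - <<'E'
from h import *
from plant import r
s=r.get_state();w=r.snapshot("wrist");w["s"]=s;c=wcam(w);g=w["image"].mean(2)
cv2.imwrite("pics/w11.png",w["image"][:,:,::-1])
pr=lambda *p:cv2.projectPoints(np.array([inhop(*p)]),cv2.Rodrigues(c["R"])[0],c["t"],c["mtx"],np.array(c["dist"]))[0].ravel().round().astype(int)
print(s["clock"],s["tool_pos"])
cc,ss=np.cos(HOP[2]),np.sin(HOP[2])
u0,v0=pr(0,0,.133);print(u0,v0)
for v in range(max(0,v0-40),min(384,v0+50),4):
    o=[]
    for z in(.095,.133):
        d=at(c,(u0,v),z)[:2]-HOP[:2];o.append(float((cc*d[0]+ss*d[1]).round(4)))
    print(v,g[v,u0-4:u0+5:4].astype(int),o)
E
```

```text
clock: 27.75
tool_pos: [0.4884, 0.008, 0.1161]
eef_rot: [-0.669, 0.743, -0.007, 0.007]
contact_force: [18.3, -12.0, -9.5]
opening: 0.157
clock: 28.75
tool_pos: [0.4881, 0.0104, 0.1149]
eef_rot: [-0.671, 0.741, -0.0, 0.001]
contact_force: [-0.2, 0.1, 0.1]
opening: 0.599
clock: 29.55
tool_pos: [0.5866, 0.0003, 0.2645]
eef_rot: [-0.671, 0.741, 0.0, 0.0]
contact_force: [-0.3, 0.2, 0.1]
opening: 0.601
29.55 [5.86629018e-01 3.38029425e-04 2.64486568e-01]
255 283
243 [97 96 98] [0.0264, 0.0453]
247 [ 95 111 115] [0.0215, 0.041]
251 [120 113 114] [0.0166, 0.0367]
255 [1 5 2] [0.0116, 0.0323]
259 [ 8 12  7] [0.0065, 0.0279]
263 [ 7  9 11] [0.0015, 0.0234]
267 [ 9 11 12] [-0.0037, 0.0189]
271 [21 13 15] [-0.0089, 0.0143]
275 [28 15 15] [-0.0141, 0.0097]
279 [30 16 13] [-0.0194, 0.0051]
283 [23 12 11] [-0.0248, 0.0004]
287 [85 52 54] [-0.0302, -0.0043]
291 [112 113 113] [-0.0356, -0.0091]
295 [115 117 116] [-0.0412, -0.014]
299 [35 35 37] [-0.0468, -0.0189]
303 [49 49 49] [-0.0524, -0.0238]
307 [54 55 55] [-0.0581, -0.0288]
311 [50 50 50] [-0.0639, -0.0339]
315 [55 56 55] [-0.0697, -0.039]
319 [51 52 52] [-0.0756, -0.0442]
323 [51 49 49] [-0.0816, -0.0494]
327 [38 39 40] [-0.0877, -0.0547]
331 [101  99  94] [-0.0938, -0.0601]
```

```bash
python3 -m pendant '[[[0,0,0],[0.04,0,-0.03],0.6],[[0,0,0],[0.09,0,-0.05],0.6],[[0,0,0],[0.14,0,-0.05],0.6],[[0,0,0],[0.19,0,-0.05],0.6],[[0,0,0],[0.24,0,-0.05],0.6],[[0,0,0],[0.29,0,-0.05],0.6],[[0,0,0],[0.34,0,-0.05],0.6],[[0,0,0],[0.34,0,-0.05],0.6],[[0,0,0],[0.34,0,-0.05],0.6]]'|grep pos
python3 - <<'E'
from h import *
from plant import r
c=r.snapshot("top");cv2.imwrite("pics/top12.png",c["image"][:,:,::-1]);g=c["image"].mean(2)
g0=pickle.load(open("cams.pkl","rb"))["top"]["image"].mean(2)
def pr(p):return cv2.projectPoints(np.array([p]),cv2.Rodrigues(np.array(c["R"]))[0],np.array(c["t"]),c["mtx"],np.array(c["dist"]))[0].ravel()
for hy in(-.035,0,.035):
  print("hy",hy)
  out=[];o0=[]
  for hx in np.arange(-.075,.085,.004):
    p=np.array([pr(inhop(hx,hy,.095))],np.float32)[None]
    s=lambda G:int(cv2.remap(G.astype(np.float32),p,None,cv2.INTER_LINEAR)[0,0])
    out.append((int(round(hx*1000)),s(g),s(g0)))
  print(out)
E
```

```text
tool_pos: [0.5518, -0.339, 0.3141]
hy -0.035
[(-75, 82, 76), (-71, 79, 74), (-67, 76, 71), (-63, 76, 80), (-59, 82, 120), (-55, 97, 155), (-51, 97, 155), (-47, 98, 125), (-43, 98, 109), (-39, 99, 107), (-35, 100, 108), (-31, 103, 107), (-27, 106, 107), (-23, 115, 106), (-19, 118, 107), (-15, 123, 106), (-11, 133, 110), (-7, 137, 110), (-3, 137, 109), (1, 139, 107), (5, 141, 107), (9, 140, 108), (13, 141, 126), (17, 141, 153), (21, 137, 158), (25, 141, 156), (29, 138, 141), (33, 138, 131), (37, 134, 126), (41, 131, 123), (45, 126, 116), (49, 123, 116), (53, 118, 116), (57, 95, 116), (61, 76, 116), (65, 75, 116), (69, 80, 117), (73, 78, 116), (77, 79, 115), (81, 78, 115)]
hy 0
[(-75, 88, 79), (-71, 86, 79), (-67, 71, 64), (-63, 44, 41), (-59, 94, 88), (-55, 144, 149), (-51, 143, 155), (-47, 137, 113), (-43, 140, 95), (-39, 140, 94), (-35, 140, 96), (-31, 138, 95), (-27, 139, 95), (-23, 135, 94), (-19, 131, 95), (-15, 131, 94), (-11, 107, 97), (-7, 58, 97), (-3, 37, 96), (1, 38, 94), (5, 35, 95), (9, 34, 95), (13, 33, 104), (17, 50, 134), (21, 80, 148), (25, 87, 146), (29, 89, 141), (33, 89, 126), (37, 92, 116), (41, 92, 116), (45, 107, 116), (49, 122, 116), (53, 119, 115), (57, 92, 114), (61, 71, 115), (65, 70, 116), (69, 72, 116), (73, 70, 106), (77, 70, 63), (81, 71, 31)]
hy 0.035
[(-75, 117, 96), (-71, 122, 105), (-67, 128, 116), (-63, 131, 121), (-59, 138, 129), (-55, 149, 153), (-51, 143, 148), (-47, 139, 112), (-43, 139, 94), (-39, 141, 93), (-35, 139, 93), (-31, 139, 93), (-27, 138, 93), (-23, 137, 92), (-19, 138, 93), (-15, 138, 93), (-11, 137, 93), (-7, 139, 95), (-3, 139, 95), (1, 139, 94), (5, 133, 92), (9, 129, 93), (13, 128, 108), (17, 128, 138), (21, 127, 146), (25, 128, 146), (29, 129, 142), (33, 126, 123), (37, 126, 116), (41, 126, 115), (45, 125, 117), (49, 124, 115), (53, 121, 114), (57, 100, 113), (61, 82, 114), (65, 79, 114), (69, 80, 115), (73, 79, 114), (77, 80, 116), (81, 80, 116)]
```

Run:
```python
from plant import r
s=r.get_state();print(s["clock"],s["qd"].round(3),s["contact_force"].round(1))
print(r.finish_job())
```

```text
30.55 [-0.033 -0.012 -0.031  0.005 -0.004  0.    -0.   ] [-0.6  0.8  0.5]
the job is handed in; nothing more can be done
None
```

I did the job in the order asked and handed it in at 30.6 s, well inside the 64 s limit. I took the scoop, made one pass through the bin, tipped the cores into the hopper, laid the scoop back in its rest and let go, then slid the cover shut.

**Last checks**
- **Hopper and bin:** At least four cores were visible in the hopper. The bin looked empty and I saw none on the table. I could not count all six, because the rest of the hopper was out of frame.
- **Scoop after tipping:** It weighed 1.385 ± 0.12 N against 1.37 N when bare. A later picture showed it empty and flat inside the black rest's rim.
- **Cover:** It stopped dead under an 18 N push. A brightness profile from the top camera shows it spanning the whole mouth. I measured the closed knob about 3 mm towards +x of centre; I put that down to error in my hopper position, since the force showed a hard stop.

**What did not go as planned**
- **Tipping:** Joint 6 reached its lower limit and joint 7 was within 0.01 rad of its own. The arm left the planned path and the cores were tipped at about 30° from higher above the mouth than intended. The pictures show no spill.
- **Knob position:** My first reading put it at 0.104 m open and was wrong. The wrist view gave 0.088 m and the top view then agreed, so I used that.

I did not touch the red look-alikes, reel, tub or caliper on purpose, but I did not measure their positions again at the end.

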